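# Load the lid feed track past its non-return pawl

## Robot

A 6-joint arm with a two-finger parallel gripper is mounted at the origin on a cart in front of the work surface, level with it; the furniture and walls round the work are solid. World frame = base frame: x ahead of the robot, y to its left, z up, the work surface at z = 0. Lengths are in mm, angles in rad, forces in N, time in s.
With the tool pointing down it reaches from about 275 to 825 mm from the base axis. Payload 5.2 kg.
Tool frame: the origin (TCP) lies at the very end of the fingers, on their centre line; the grasp point (between the pads) lies 19 mm behind it; z points along the fingers, y is the line along which they close (so a half turn about z gives the same grasp; the last joint's range is limited). The gripper opens to 93 mm and grips with 3 to 60 N. Pads are 15 mm wide; open, the fingers measure 128 mm over their backs; the gripper's body (75 mm by 188 mm) begins 65 mm behind the grasp point.
Start: joints at [-1.358, 0.259, 1.535, -0, 1.348, -0.203], TCP at [222.178, -503.132, 218.653] pointing down, gripper open.
Joint ranges: [-3.14, 3.14], [-0.91, 2.08], [0.19, 2.58], [-1.22, 4.36], [0.22, 2.71], [-3.12, 3.12]. Speed limits (rad/s): [2.57, 2.57, 3.14, 3.14, 3.14, 3.14].

## Interface

Orientations are given as [roll, pitch, yaw] about the fixed x, y, z axes, in that order (R = Rz(yaw) Ry(pitch) Rx(roll)).
In Python, from bench import robot gives the robot as it stands. The module is installed in compiled form; this text tells all that it offers. Calls block until the motion is done:
- robot.move_ptp(position, orientation): joint-space move of the TCP to a pose.
- robot.move_linear(position, ori=None, speed=150, f_stop=None): straight line of the TCP; ori=None keeps the orientation; speed is the mean speed in mm/s. With f_stop (N) it stops when the force on the tool has changed by that much, and returns True; else False.
- robot.move_j(angles): joint-space move.
- robot.move_gripper(opening): opening from 0.0 (shut) to 1.0 (fully open); the grip force is fixed at half the most; returns when the fingers have stopped.
- robot.sleep(seconds).
- robot.inverse_kinematics(position, orientation): joint angles nearest the present ones, or None.
- robot.get_image(name): name is "scene" or "side" or "wrist"; returns a dict with "img" (420x560x3 uint8, blue, green, red), "fovy" (degrees; the focal length in pixels is half the picture's height over the tangent of half this angle, whatever the lens; pixels are square), "cx", "cy" (the principal point, pixels), "k1" (the pictures are not rectified: a ray, as slopes to the right and down, at radius r is drawn at 1 + k1 r^2 times it, then the intrinsics apply), "eye" and "orientation" of the camera in the world. Camera axes: x right, y down, z forward; pixel columns grow to the right and rows downward; lengths in mm; the calibration is good to about 2 mm. A picture is of the moment at which its call begins. There is no depth.
A pose or a line that the arm cannot do raises robot.MotionError and nothing moves.
- robot.hand_in(): hands the job in; it is judged then, once.
Readings, each from a call of its own:
- robot.current_t(): time.
- robot.current_qpos(): joint angles.
- robot.current_joint_vel(): joint speeds.
- robot.current_joint_efforts(): joint torques, N m.
- robot.current_tcp_pos(): TCP position.
- robot.current_eef_rot(): TCP orientation.
- robot.current_contact_force(): force on the tool from outside, world axes, zero at the start.
- robot.current_ft_torque(): the same for the moment, N m.
- robot.current_gripper_width(): opening from 0.0 (shut) to 1.0 (fully open).
- robot.current_finger_force(): force on a finger pad.
Only numpy, scipy, OpenCV 4.12 (cv2) and the standard library are available. Lean on these libraries where they do the work, as an engineer would, in place of code of your own. Each camera call takes 0.05 s, during which the arm holds its last target. There are 200 camera calls.

## Task

Load the lid feed track: with the fingertips, gently push the three loose white tub lids one at a time through the funnel and on into the track until the red sprung pawl has snapped shut behind each one, before the next lid follows. Only slide the lids flat along the blue deck, never pinch or lift them, and leave the two tubs of cotton buds and the loose nylon roller beside the track where they stand. Finish with all three lids lying flat in single file in the track and the pawl shut behind them.

Things in the scene. Friction and masses are not known exactly. Their poses are not given: they have to be found in the camera images.
- lid_track: fixed lid feed track: a 6 mm thick blue deck on the bench with aluminium walls and rails 10 mm high on it (tops 16 mm above the bench). Origin at bench level under the middle of the funnel's throat, where the track begins; +x runs down the track, roughly away from the robot, +y to its left, z up; deck top at z = 6 mm. Positions below are in this frame, mm. Open above, so fingertips reach in
- throat (a point): point on the deck in the middle of the throat, (0, 0, 6). Before it: 45-degree funnel walls, inner faces from (-64, +-95) to (0, +-31); then the open loading bay, x -204 to -64, 216 wide, with low side walls (inner faces y +-95) only from x -122 to -62 and no wall at its rear, the robot's side
- track_mid (a point): point on the deck on the track's middle line, (100, 0, 6). The straight track, 62 wide between its rails (inner faces y +-31, rails 12 wide), runs from the throat to the end stop's face at x 200 and holds three lids in a row with about 17 mm to spare behind the third
- pawl (a joint): red sprung non-return pawl at the left rail; rad; 0 = shut, grows to about 0.5 as a lid passes. It turns about an upright pin at (-4, 47) and leans down the track. A lid pushed down the track swings it aside with about 1 N; it springs shut by itself once the lid's centre is 42 mm or more past the throat and no finger is in its way
- pawl_tip (a point): the pawl's rounded tip (3 mm radius), at (15, 17) when shut, which leaves 45 mm to the right rail. The arm is 4.5 to 11 mm above the deck, over a low part of the rail
- lid_1: one of three identical loose white plastic tub lids: flat disc, 56 mm in diameter, 10 mm thick, about 20 g, slick (friction on deck and rails about 0.25). Origin at the centre of its underside, z up. It starts flat on the blue deck: one lid in the mouth of the funnel (x -68 to -56, near the middle) and two behind it (x -172 to -160, y +-42 to +-54); which is which varies
- lid_2: one of three identical loose white plastic tub lids: flat disc, 56 mm in diameter, 10 mm thick, about 20 g, slick (friction on deck and rails about 0.25). Origin at the centre of its underside, z up. It starts flat on the blue deck: one lid in the mouth of the funnel (x -68 to -56, near the middle) and two behind it (x -172 to -160, y +-42 to +-54); which is which varies
- lid_3: one of three identical loose white plastic tub lids: flat disc, 56 mm in diameter, 10 mm thick, about 20 g, slick (friction on deck and rails about 0.25). Origin at the centre of its underside, z up. It starts flat on the blue deck: one lid in the mouth of the funnel (x -68 to -56, near the middle) and two behind it (x -172 to -160, y +-42 to +-54); which is which varies
- bud_tub: loose clear tub packed with cotton buds, 59 mm in diameter, 80 mm tall, standing on the bench to the left of the track (about 120 mm past the throat, 95 mm from its middle); origin at the centre of its underside. Leave alone
- bud_tub_2: the same kind of tub, to the right of the track (about 125 mm past the throat, 95 mm from its middle); origin at the centre of its underside. Leave alone
- roller: loose light grey nylon roller, 27 mm in diameter, 30 mm tall, standing on the bench to the right of the track (about 40 mm past the throat, 85 mm from its middle); origin at the centre of its underside. Leave alone
Things that resemble listed ones, but are neither listed nor needed, are in the scene too. Leave any black or yellow look-alike of the lid_2 alone.

How it is judged:
By the outcome, as a careful person would: the job done as asked, in the order asked, and still so for the second after the job is handed in, with the robot touching nothing.
It also fails if it takes over 58 s, if anything falls off the work surface, if the arm or the gripper's body presses on something with over 40 N, if the wrist force passes 120 N, or if a joint passes its speed limit or range.

## Working session

There is one attempt and no reset: what is moved stays moved. The work goes in short steps, each a Python script; the robot and the scene stay as the last script left them, time stands still between calls to the robot, and variables do not carry over. Pictures are saved under pics/ and viewed, at most 10 in all, crops included, and the job is handed in when it is done.

```bash
mkdir -p pics; cat > h.py <<'E'
import numpy as np, cv2
from scipy.spatial.transform import Rotation as R
from bench import robot
def ray(im,px):
    f=im["img"].shape[0]/2/np.tan(np.radians(im["fovy"])/2)
    K=np.array([[f,0,im["cx"]],[0,f,im["cy"]],[0,0,1]])
    p=cv2.undistortPoints(np.array(px,float).reshape(-1,1,2),K,np.array([im["k1"],0,0,0.]))[:,0]
    d=np.c_[p,np.ones(len(p))]
    o=np.array(im["orientation"],float)
    M=o if o.shape==(3,3) else R.from_euler("xyz",o).as_matrix()
    return np.array(im["eye"],float),d@M.T
def onplane(im,px,z):
    e,d=ray(im,px); return e+d*((z-e[2])/d[:,2])[:,None]
def cross(a,pa,b,pb):
    e1,d1=ray(a,[pa]);e2,d2=ray(b,[pb]);d1=d1[0];d2=d2[0]
    t=np.linalg.lstsq(np.c_[d1,-d2],e2-e1,rcond=None)[0]
    p,q=e1+t[0]*d1,e2+t[1]*d2
    return (p+q)/2,np.linalg.norm(p-q)
E
python3 - <<'E'
from h import *
for n in("scene","side"):
    i=robot.get_image(n);cv2.imwrite(f"pics/{n}0.png",i["img"]);print(n,{k:v for k,v in i.items() if k!="img"})
print(robot.current_eef_rot(),robot.current_t())
E
```

```text
scene {'fovy': 47.13668681830075, 'cx': 272.9343486475977, 'cy': 215.19098848368748, 'k1': -0.028060599698310255, 'eye': array([-47.26098316, 690.42157318, 435.22620072]), 'orientation': array([-2.00725833, -0.02643529, -2.34923025])}
side {'fovy': 49.90745925700281, 'cx': 284.2062954713255, 'cy': 214.51182050615068, 'k1': -0.10961333155879785, 'eye': array([ 573.19561549, -659.90914562,  395.94558602]), 'orientation': array([-1.991444  ,  0.0166077 , -0.01723564])}
[-3.14000591e+00 -3.24944976e-04  4.15828615e-01] 0.1
```

View pics/scene0.png

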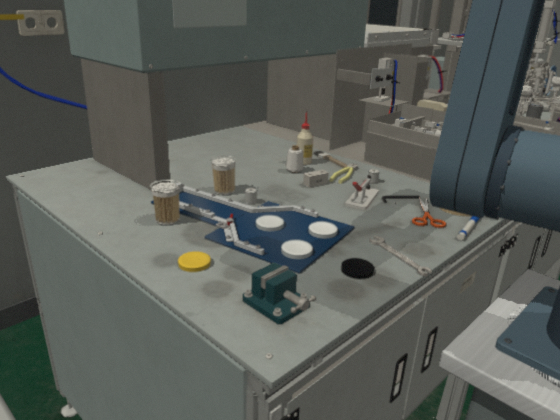

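View pics/side0.png

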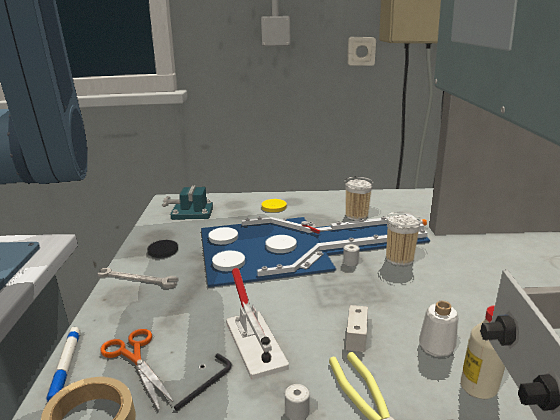

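The scene view shows white lids at (270,223), (323,230) and (297,249). The side view shows them at (281,243), (229,261) and (223,236), with the red pawl at about (313,230). The look-alikes are the yellow disc at (195,261) and the black disc at (358,268) in the scene view; neither is white or on the blue deck, so I leave both alone. Next I triangulate the lids.

```bash
python3 - <<'E'
from h import *
def lids(im):
    hsv=cv2.cvtColor(im["img"],cv2.COLOR_BGR2HSV)
    m=((hsv[...,1]<40)&(hsv[...,2]>200)).astype(np.uint8)
    n,_,s,c=cv2.connectedComponentsWithStats(m)
    return [(c[i].round(1),s[i,2:5]) for i in range(1,n) if s[i,4]>120]
S=robot.get_image("scene");D=robot.get_image("side")
for im in(S,D):
    for c,s in lids(im): print(c,s,onplane(im,[c],16)[0].round(1))
for a,b in(((270,223),(281,243)),((323,230),(229,261)),((297,249),(223,236))): print(cross(S,a,D,b))
# rough track far end / pawl
print(onplane(D,[[205,281],[202,229],[313,230],[428,241]],6).round(0))
E
```

```text
[133.8  94. ] [108   7 188] [-230.7 1885.6   16. ]
[403.1 219. ] [ 34  12 186] [820.1 154.4  16. ]
[222.7 233.5] [ 29  14 289] [463.3 107.6  16. ]
[ 34.2 257.2] [ 74  50 957] [130.9  26.7  16. ]
[280.6 241.5] [ 30  14 334] [572.9  69.6  16. ]
[315.4 250.9] [ 67  28 196] [633.2  31.1  16. ]
[228.1 258.4] [ 33  16 404] [482.8  11.5  16. ]
[535.2 309.1] [ 55  73 283] [ 932.8 -159.5   16. ]
[256.6 344.7] [  62   73 1635] [ 539.7 -211.2   16. ]
[442.2 312.1] [ 29  18 149] [ 796.  -155.7   16. ]
[357.2 319.4] [ 21  29 469] [ 674.7 -164.9   16. ]
[ 65.9 353.2] [ 18  33 256] [ 297.8 -225.5   16. ]
[296.8 392.3] [ 23  17 279] [ 587.1 -292.8   16. ]
(array([572.73532736,  72.704426  ,  10.40387912]), np.float64(2.2631052930396653))
(array([482.64443548,  13.94165452,   8.73431999]), np.float64(2.314560661273511))
(array([462.84311363, 110.19329557,   9.15552546]), np.float64(0.6968041577273422))
[[450. -43.   6.]
 [417. 150.   6.]
 [637. 134.   6.]
 [848.  76.   6.]]
```

```bash
python3 - <<'E'
from h import *
import pickle
robot.move_ptp([540,75,330],[np.pi,0,0.2])
a=robot.get_image("wrist");cv2.imwrite("pics/w1.png",a["img"])
robot.move_linear([480,70,330],speed=200)
b=robot.get_image("wrist");cv2.imwrite("pics/w2.png",b["img"])
pickle.dump((a,b),open("w.pkl","wb"))
print(a["eye"],a["orientation"],b["eye"],a["k1"],robot.current_t(),robot.current_qpos())
E
```

```text
[606.263334    88.53847678 495.10604636] [ 2.89131707e+00  4.31994781e-04 -1.37133833e+00] [546.16177072  83.91598364 496.00457716] 0.028440219528640506 3.1333 [-8.63126704e-02  8.64531948e-02  1.47674030e+00  4.84846366e-05
  1.57697365e+00  1.28525190e+00]
```

View pics/w1.png

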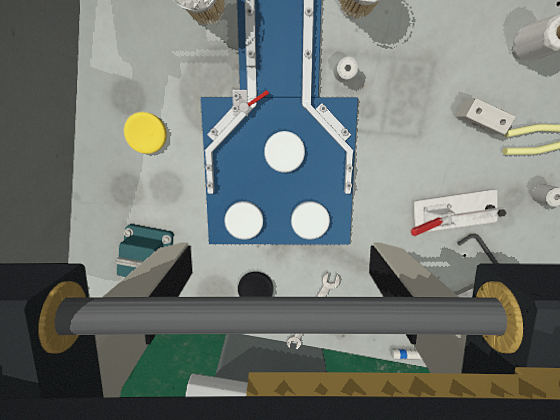

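The wrist view shows the blue deck, with bay corners at (201,98), (358,98), (353,244) and (209,244). The white lids are at (284,151), (243,219) and (310,219), and the pawl tip is at about (268,93). The yellow disc (145,133) and black disc (255,285) are off the deck. Now I fit the track frame and the lids from both wrist views.

```bash
cat >> h.py <<'E'
def blobs(im,lo,hi,amin):
    m=cv2.inRange(cv2.cvtColor(im["img"],cv2.COLOR_BGR2HSV),lo,hi)
    m=cv2.morphologyEx(m,cv2.MORPH_OPEN,np.ones((3,3)))
    cs=cv2.findContours(m,cv2.RETR_EXTERNAL,cv2.CHAIN_APPROX_NONE)[0]
    return [c for c in cs if cv2.contourArea(c)>amin]
def lids_w(im,z=16):
    out=[]
    for c in blobs(im,(0,0,205),(179,40,255),500):
        P=onplane(im,c[:,0],z)[:,:2].astype(np.float32)
        (x,y),r=cv2.minEnclosingCircle(P)
        if 24<r<33 and 350<x<900: out.append((x,y,r,c[:,0].mean(0)))
    return out
def deck(im):
    c=max(blobs(im,(95,90,40),(125,255,255),3000),key=cv2.contourArea)
    return onplane(im,c[:,0],6)[:,:2]
def track(P,yaw=0.2,org=None):
    # rear edge (x=-204) and bay side edges (y=+-108), refined by line fits
    org=np.array([625,85.]) if org is None else org
    for tol in (25,10,5,4):
        c,s=np.cos(yaw),np.sin(yaw);L=(P-org)@np.array([[c,-s],[s,c]])
        rear=L[(abs(L[:,0]+204)<tol)&(abs(L[:,1])<95)]
        l=L[(abs(L[:,1]-108)<tol)&(L[:,0]>-190)&(L[:,0]<-15)]
        r=L[(abs(L[:,1]+108)<tol)&(L[:,0]>-190)&(L[:,0]<-15)]
        a=np.median(rear[:,0])if 0 else rear[:,0].mean()
        kl,bl=np.polyfit(l[:,0],l[:,1],1);kr,br=np.polyfit(r[:,0],r[:,1],1)
        kk=-np.polyfit(rear[:,1],rear[:,0],1)[0]
        d=np.array([a+204,((kl+kr)/2*-100+(bl+br)/2)])
        org=org+np.array([[c,-s],[s,c]])@d; yaw+=(kl+kr)/2
    return org,yaw,dict(width=bl-br,kl=kl,kr=kr,kr_rear=kk,n=(len(rear),len(l),len(r)))
def totrack(p,org,yaw):
    c,s=np.cos(yaw),np.sin(yaw);return (np.array(p)[...,:2]-org)@np.array([[c,-s],[s,c]])
E
python3 - <<'E'
from h import *
import pickle
a,b=pickle.load(open("w.pkl","rb"))
T=[]
for im in(a,b):
    P=deck(im);r=cv2.minAreaRect(P.astype(np.float32));print("rect",r)
    try:
        o,y,i=track(P);print(o.round(1),round(y,4),i)
    except Exception as e: print("fail",e); continue
    for l in lids_w(im): print(np.round(l[:3],1),l[3].round(1),totrack(l[:2],o,y).round(1))
    for c in blobs(im,(0,130,80),(6,255,255),15)+blobs(im,(172,130,80),(179,255,255),15):
        Q=totrack(onplane(im,c[:,0],13.5),o,y);print("red",Q[Q[:,0].argmax()].round(1))
A,B=lids_w(a),lids_w(b)
for p in A:
    q=min(B,key=lambda q:np.hypot(q[0]-p[0],q[1]-p[1])); print(cross(a,p[3],b,q[3]))
E
```

```text
rect ((594.23291015625, 88.37047576904297), (327.50579833984375, 214.27850341796875), 11.410536766052246)
[633.8  95.8] 0.2001 {'width': np.float64(208.55493333672104), 'kl': np.float64(-0.005214877022775502), 'kr': np.float64(0.02049975762083263), 'kr_rear': np.float64(0.007084369355613548), 'n': (125, 39, 43)}
[480.7  19.2  27.5] [309.8 220.2] [-165.2  -44.7]
[461.1 115.1  27.6] [243.2 220.2] [-165.4   53.2]
[571.2  76.4  27.5] [284.  151.3] [-65.2  -6.5]
red [-165.5 -233.9]
red [14.2 16.4]
rect ((565.14013671875, 82.6168441772461), (270.02215576171875, 214.2544403076172), 11.436759948730469)
[632.9  95.3] 0.1995 {'width': np.float64(209.91921380954597), 'kl': np.float64(0.0015422116334393382), 'kr': np.float64(0.019298654864472374), 'kr_rear': np.float64(0.010560762274627438), 'n': (128, 44, 49)}
[480.3  19.1  27.5] [315.8 180.6] [-164.7  -44.5]
[461.  115.1  27.5] [247.3 180.6] [-164.6   53.5]
[570.9  76.5  27.6] [289.5 107. ] [-64.6  -6.2]
red [-159.8 -225.2]
red [14.9 16.9]
(array([480.32459115,  18.89460094,  13.51836804]), np.float64(0.07550150141530579))
(array([460.84068163, 115.13570332,  13.76551491]), np.float64(0.06961307006586459))
(array([571.29192924,  76.4576966 ,  16.47635999]), np.float64(0.029720222828396814))
```

The checks hold. Lid radius is 27.5 mm, lid tops are at 13.5–16.5 mm, the pawl tip is at (14.5, 16.6) against (15, 17) given, and the lid positions are within the stated ranges. Now I push lid 1.

```bash
cat >> h.py <<'E'
ORG=np.array([633.3,95.5]);YAW=0.2;Z=9.5
def W(p,z): 
    c,s=np.cos(YAW),np.sin(YAW);return [*(ORG+np.array([[c,-s],[s,c]])@np.array(p,float)),z]
def push(start,end,yaw=0.,speed=45):
    """tool centre from start to end (track frame), closed fingers' broad face ahead"""
    o=[np.pi,0,YAW+yaw]
    robot.move_linear(W(start,60),o,speed=150)
    d=robot.move_linear(W(start,Z),speed=60,f_stop=8)
    if d: print("touched on descent",robot.current_tcp_pos()); robot.move_linear(W(start,60)); return True
    s=robot.move_linear(W(end,Z),speed=speed,f_stop=8)
    print("push stop",s,totrack(robot.current_tcp_pos(),ORG,YAW).round(1),robot.current_tcp_pos()[2].round(1),robot.current_contact_force().round(1))
    robot.move_linear(robot.current_tcp_pos()+np.array([0,0,50]),speed=120)
    return s
def look(name,view=(-90,0)):
    robot.move_linear(W(view,250),[np.pi,0,YAW],speed=250)
    im=robot.get_image("wrist");cv2.imwrite(f"pics/{name}.png",im["img"])
    for l in lids_w(im): print("lid",totrack(l[:2],ORG,YAW).round(1),round(l[2],1))
    for c in blobs(im,(0,130,80),(6,255,255),15)+blobs(im,(172,130,80),(179,255,255),15):
        Q=totrack(onplane(im,c[:,0],13.5),ORG,YAW);q=Q[Q[:,0].argmax()]
        if abs(q[1])<60: print("pawl tip",q.round(1))
    print("t",robot.current_t())
E
python3 - <<'E'
from h import *
robot.move_gripper(0.0)
robot.move_linear(W((-113,-7),100),[np.pi,0,YAW],speed=250)
push((-113,-8),(18,-8))
look("a1")
E
```

```text
push stop False [17.9 -8. ] 9.5 [ 0.3 -0.8 -0.4]
lid [-164.4  -44.6] 27.4
lid [-164.6   53.5] 27.4
lid [54.  -1.1] 27.6
pawl tip [14.5 16.3]
t 11.775
```

```bash
cat >> h.py <<'E'
def diag(lid,target=(-72,-2)):
    l=np.array(lid);t=np.array(target);d=(t-l)/np.linalg.norm(t-l)
    return push(l-46*d,t-36*d,np.arctan2(d[1],d[0]))
E
python3 - <<'E'
from h import *
diag((-164.5,-44.6))
look("a2")
E
```

```text
push stop False [-104.8  -17.1] 9.5 [-0.2  0.8  0.4]
lid [-164.6   53.3] 27.4
lid [-71.1  -1.4] 27.5
lid [53.9 -1.3] 27.6
pawl tip [14.6 16.5]
t 18.625
```

View pics/a2.png

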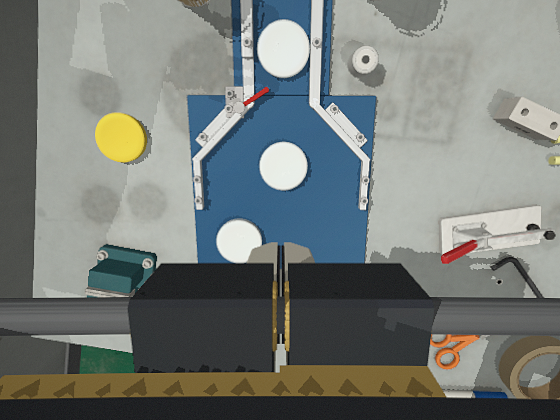

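The picture shows lid 1 in the track at (283,48) with the pawl shut behind it at (258,97). The second lid is centred at (283,165), and the third is at (240,240).

```bash
python3 - <<'E'
from h import *
push((-116,-8),(18,-8))
look("a3")
E
```

```text
push stop False [17.9 -8. ] 9.5 [-0.5 -0.1 -0.3]
lid [-164.6   53.5] 27.4
lid [53.6 -1.7] 27.6
lid [99.   0.8] 24.9
pawl tip [14.5 16.3]
t 25.8167
```

```bash
python3 - <<'E'
from h import *
diag((-164.6,53.4),(-72,1))
look("a4")
push((-117,-8),(18,-8))
look("a5",(-30,0))
d=robot.get_image("side");cv2.imwrite("pics/s5.png",d["img"])
E
```

```text
push stop False [-103.5   18.8] 9.5 [0.6 0.6 0.7]
lid [-69.5   5.8] 27.6
lid [53.6 -1.8] 27.6
lid [98.5  0.9] 24.8
pawl tip [14.7 16.4]
t 32.7917
push stop False [17.9 -8. ] 9.5 [-0.6  0.4 -0.3]
lid [158.    2.9] 25.9
pawl tip [14.2 15.8]
t 39.9167
```

View pics/a5.png

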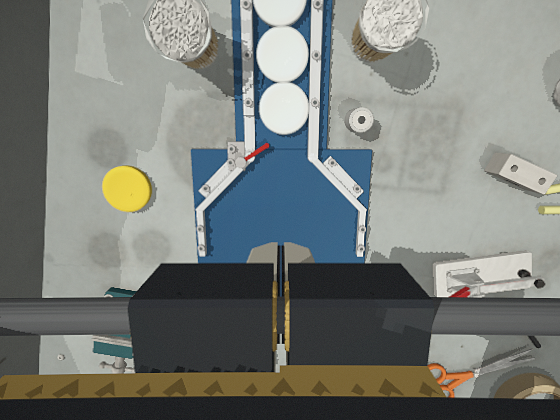

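View pics/s5.png

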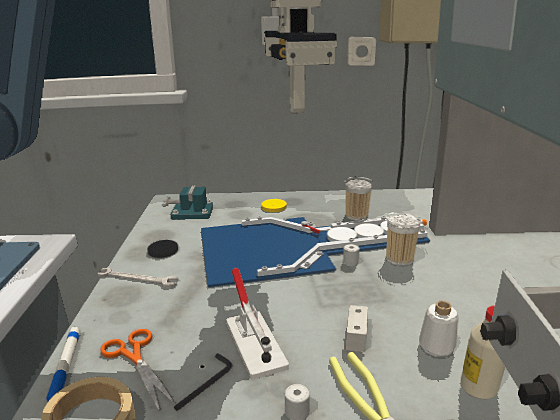

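The wrist view shows three lids flat in single file, at (283,108), (283,53) and (281,8), with the pawl shut behind them at (258,153). The tubs and the roller look where they were, and the robot is clear.

```bash
python3 -c "
from bench import robot
print(robot.hand_in())"
```

```text
the job is handed in; nothing more can be done
None
```

All three lids are flat in single file in the track with the pawl shut behind them; the tubs and roller look unmoved, and I handed the job in at about 40 s.

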